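# Feel the knife handles for play and set the loose one aside

### The job

One of the three shoe knives in the bench block has come loose in its handle: find it by feel, rocking the handles gently to and fro in the plane of the blade until they come up firm against a light push of about 5 N, and never wrench a sound one. Draw the loose knife and stand it, blade down, in the red tin, lowering it to the floor of the tin before letting go. Leave the sound knives home in the block and everything else where it is.

Things in the scene. Friction and masses are not known exactly. Their poses are not given: they have to be found in the camera images.
- block: dark oak knife block screwed to the bench, 90 (x) x 270 (y) x 80 mm high, origin at the centre of its underside. Three look-alike shoe knives stand in its slots 1, 2 and 3, at x = 0 and y = -90, 0 and +90 mm; the blades stand in the plane of its x and z axes, with about 0.5 mm to spare on each side.
- handle_1 (a point): grip point of the upright wooden handle of the knife in slot 1, 38 mm below its top, 154 mm above the bench. Handle 26 mm wide (block's x), 18 thick (block's y), 100 long (z). A 12 mm high brass bolster under it rests on the block; then the steel blade, 20 x 4 mm, 65 long, tip 139 mm below this point. Knife about 120 g. A firm pinch that does not turn with the handle masks its play.
- handle_2 (a point): grip point of the upright wooden handle of the knife in slot 2, 38 mm below its top, 154 mm above the bench. Handle 26 mm wide (block's x), 18 thick (block's y), 100 long (z). A 12 mm high brass bolster under it rests on the block; then the steel blade, 20 x 4 mm, 65 long, tip 139 mm below this point. Knife about 120 g. A firm pinch that does not turn with the handle masks its play.
- handle_3 (a point): grip point of the upright wooden handle of the knife in slot 3, 38 mm below its top, 154 mm above the bench. Handle 26 mm wide (block's x), 18 thick (block's y), 100 long (z). A 12 mm high brass bolster under it rests on the block; then the steel blade, 20 x 4 mm, 65 long, tip 139 mm below this point. Knife about 120 g. A firm pinch that does not turn with the handle masks its play.
- loose_knife (a joint): rocking angle (rad, 0 straight) of the one loose handle on its blade; in which slot it stands is not told. It rocks along the block's x axis about a point at the bolster's top, 62 mm below the grip point, and by little force: about 0.16 rad (10 mm at the grip point) each way, then it comes up hard.
- sound_knife_1 (a joint): the same angle of a sound handle, slot not told. At the grip point it gives about 1 mm each way as the blade takes up its slot, then resists like a stiff spring, some 6 to 9 N per mm; beyond 0.025 rad (about 12 N) it is wrenched and the glue cracks.
- sound_knife_2 (a joint): the same angle of a sound handle, slot not told. At the grip point it gives about 1 mm each way as the blade takes up its slot, then resists like a stiff spring, some 6 to 9 N per mm; beyond 0.025 rad (about 12 N) it is wrenched and the glue cracks.
- tin: round red open tin for tools that wait for a new handle, standing loose, 78 mm outer and 72 mm inner diameter, 100 mm high, inner floor 5 mm above its underside; origin at the centre of its underside. Mass 0.6 kg.
- glue: glass jar of cement with a black lid, 68 mm across, 85 mm high; not part of the job, to be left where it is. Origin at its underside.
- pliers: pliers with orange grips lying flat, about 170 x 60 mm, 16 mm high; not part of the job, to be left where it is. Origin at its underside.
- wax: round amber cake of wax, 56 mm across, 19 mm high; not part of the job, to be left where it is. Origin at its underside.
- awl: short awl lying flat, 130 mm long, 28 mm thick; not part of the job, to be left where it is. Origin at its underside.

How it is judged:
On the way, in this order (a step that is already met when the one before it is completed fails the run):
1. the loose handle is rocked to over 0.13 rad, most of its play, to one side while its blade stands home in the block ((value of joint loose_knife above 0.13 rad or value of joint loose_knife below -0.13 rad) and distance of loose_knife from where it was at the start of the episode below 0.006 m), for 0.05 s.
2. the loose knife is drawn clear of the block (z of loose_knife in the frame of block above 0.16 m), for 0.1 s.
At the end, for the whole second after the job is handed in: The loose knife stands at rest, blade down, on the floor of the upright tin (bolster top under 92 mm above its underside, lean under 0.8 rad), let go; the sound knives are home (moved under 4 mm); glue jar, pliers, wax and awl are within 20 mm of their places (horizontal distance between loose_knife and tin below 0.036 m and z of loose_knife in the frame of tin below 0.092 m and angle between loose_knife's own z axis and vertical below 0.8 rad and linear speed of loose_knife below 0.05 m/s and angle between tin's own z axis and vertical below 0.1 rad and distance of each of sound_knife_1, sound_knife_2 from where it was at the start of the episode below 0.004 m and distance of each of glue, pliers, wax, awl from where it was at the start of the episode below 0.02 m); the robot touches nothing.
It fails at once if a sound handle is wrenched: bent more than 0.025 rad on its blade (about 12 N at the grip point) ((value of joint sound_knife_1 above 0.025 rad or value of joint sound_knife_1 below -0.025 rad) or (value of joint sound_knife_2 above 0.025 rad or value of joint sound_knife_2 below -0.025 rad)).
It fails at once if a sound knife is drawn or forced more than 10 mm out of its place (distance of any of sound_knife_1, sound_knife_2 from where it was at the start of the episode above 0.01 m).
It fails at once if the knife is dropped: out of the fingers it falls faster than 0.8 m/s (from more than about 3 cm) (contact force between the fingers and loose_knife below 0.3 N and linear speed of loose_knife above 0.8 m/s).
It fails at once if glue jar, pliers, wax or awl is moved by more than 20 mm, or the tin is tipped by more than 0.3 rad (angle between tin's own z axis and vertical above 0.3 rad or distance of any of glue, pliers, wax, awl from where it was at the start of the episode above 0.02 m).
It also fails if it takes over 69 s, if anything falls off the work surface, if the arm or the gripper's body presses on something with over 40 N, if the wrist force passes 120 N, or if a joint passes its speed limit or range.

### The arm

A 6-joint arm with a two-finger parallel gripper is mounted at the origin on the work surface. World frame = base frame: x ahead of the robot, y to its left, z up, the work surface at z = 0. Lengths are in m, angles in rad, forces in N, time in s.
With the tool pointing down it reaches from about 0.35 to 0.85 m from the base axis. Payload 8.1 kg.
Tool frame: the origin (TCP) lies between the finger pads; the fingertips stand tips_ahead ahead of it and the grasp point (between the pads) lies 8 mm behind it (tips_ahead is the distance from the TCP to the fingertips, in m); z points along the fingers, x is the direction in which the jaws open and shut, and the axes are right-handed (so a half turn about z gives the same grasp; the last joint's range is limited). The gripper opens to 93 mm and grips with 3 to 60 N. Pads are 15 mm wide; open, the fingers measure 128 mm over their backs; the gripper's body (75 mm by 188 mm) begins 65 mm behind the grasp point.
Start: joints at [-0.085, 0.13, 1.488, -0, 1.523, -0.085], TCP at [0.6, 0, 0.23] pointing down, gripper open.
Joint ranges: [-2.96, 2.96], [-0.89, 2.26], [0.02, 2.5], [-1.34, 4.48], [0, 2.73], [-2.66, 2.66]. Speed limits (rad/s): [2.39, 2.39, 2.79, 3.14, 3.14, 3.14].

### API

Orientations are given as a rotation vector (axis times angle).
In Python, from plant import * gives the robot as it stands.
- The arm moves only by the tool play_rows, never from a script. Its argument "increments" is a list that holds one entry, the list of rows, each a list of 4 numbers: the shift along the tool's x, y, z in cm, then the turn about the tool's z in rad. A call has 1 to 5 rows; each row is the pose to reach, as a shift and turn from the pose measured when the call began, along the tool's axes at that moment; what a row does not reach only later rows make up. A row lasts 1/10 s, in which the tool goes at most 50 mm and 8.59 degrees, less where a joint would pass 70% of its speed; a pose out of reach is approached as far as the arm can. A call with a gripper value outside its range is refused whole. "jaw" is the finger opening in cm, from 0 to 9.3, set as the call begins (left out, the last holds). The fingers move at their own pace and stop on an object; "squeeze" is the grip in N (left out, the last holds). Time passes only in rows, so rows that repeat a pose let the fingers close. It gives the time, the measured TCP pose, the force and the opening at its end, in the units of the state.
- read_state(): the state, without advancing time (a new reading comes with each control period).
- read_camera(name): name is "scene" or "side" or "wrist"; returns (picture, depth): 400x640x3 uint8, blue, green, red; 400x640 float32, m along the optical axis (not along the pixel's ray), 0 where there is no reading.
- camera_params(name): a dict with "K" (3x3 intrinsics, pixels), "eye" and "orientation" of the camera in the world. Camera axes: x right, y up, looking along -z (the intrinsics and any distortion apply to the point x, -y, -z); pixel columns grow to the right and rows downward; lengths in m; the calibration is good to about 2 mm. A picture is of the moment at which its call begins: read the wrist's pose just before it. camera_params takes no time and is no camera call; for the wrist camera it gives the pose at the moment of the call.
- close_job(): hands the job in, once; it reports no verdict.
The state is a dict: "t": time; "q": joint angles; "dq": joint speeds; "joint_torque": joint torques, N m; "tool_pos": TCP position; "orientation": TCP orientation; "force": force on the tool from outside, world axes, zero at the start; "wrist_torque": the same for the moment, N m; "opening": finger opening in m.
Only numpy, scipy, OpenCV 4.12 (cv2) and the standard library are available. Lean on these libraries where they do the work, as an engineer would, in place of code of your own. Each camera call takes 0.05 s, during which the arm holds its last target.

## Working session

There is one attempt and no reset: what is moved stays moved. The work goes in short steps, Python scripts to look and compute and a tool call to move; the robot and the scene stay as the last step left them, time stands still between calls to the robot, and variables do not carry over. Pictures are saved under pics/ and viewed, and the job is handed in when it is done.

Besides the shell and the picture viewer there is one more tool, called after "Call:" by a JSON object that holds its "method" and its "body". play_rows: Moves the arm, as the interface text tells. Its arguments: {"type":"object","properties":{"increments":{"type":"array"},"jaw":{"type":"number"},"squeeze":{"type":"number"}},"required":["increments"]}

```bash
ls; mkdir -p pics; python3 - <<'E'
from plant import *
import cv2
s=read_state();print(s)
for n in("scene","side","wrist"):
    p,d=read_camera(n);cv2.imwrite(f"pics/{n}0.png",p);
    import numpy as np;np.save(f"{n}0.npy",d)
    print(n,camera_params(n))
E
```

```text
pics
{'t': 0.0, 'q': array([-8.53632550e-02,  1.31138245e-01,  1.48930277e+00,  4.63924554e-06,
        1.52300741e+00, -8.53992026e-02]), 'dq': array([-0.00052802, -0.00066788,  0.00128178, -0.00053057,  0.00139615,
        0.00101886]), 'joint_torque': array([-1.61290725e-03, -5.59853125e+01, -4.91755986e+01,  7.67333270e-02,
        3.59135563e-02, -2.97389461e-04]), 'tool_pos': array([5.99436510e-01, 9.43120019e-05, 2.28588233e-01]), 'orientation': array([-3.14142844e+00, -5.61084970e-05,  2.90364405e-03]), 'force': array([0.14991795, 0.08798323, 0.74482587]), 'wrist_torque': array([-0.00231323, -0.01152087, -0.02688273]), 'opening': 0.09307136152969245}
scene {'K': array([[429.93801295,   0.        , 319.6431105 ],
       [  0.        , 429.93801295, 195.96320079],
       [  0.        ,   0.        ,   1.        ]]), 'eye': array([ 1.46705538, -0.2100512 ,  0.91138477]), 'orientation': array([0.7223717 , 0.59032929, 1.2486473 ])}
side {'K': array([[475.03111399,   0.        , 310.40596163],
       [  0.        , 475.03111399, 202.92161106],
       [  0.        ,   0.        ,   1.        ]]), 'eye': array([ 0.05979567, -0.55405326,  0.89646443]), 'orientation': array([ 0.72826871, -0.28758078, -0.70037371])}
wrist {'K': array([[283.70829893,   0.        , 313.97279453],
       [  0.        , 283.70829893, 199.79227453],
       [  0.        ,   0.        ,   1.        ]]), 'eye': array([0.59970583, 0.06934128, 0.38442206]), 'orientation': array([-2.52379343e-01,  1.01970044e-03,  2.01502645e-04])}
```

View pics/scene0.png

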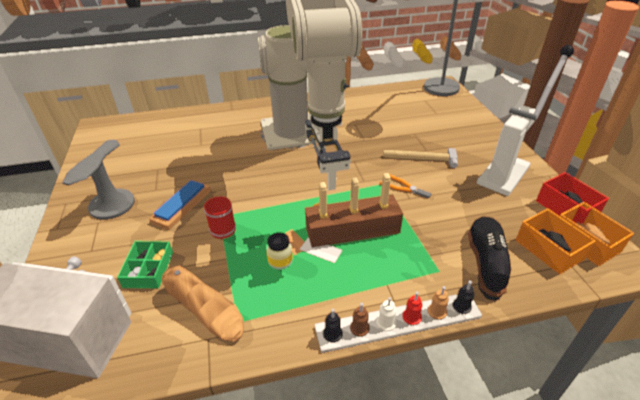

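View pics/side0.png

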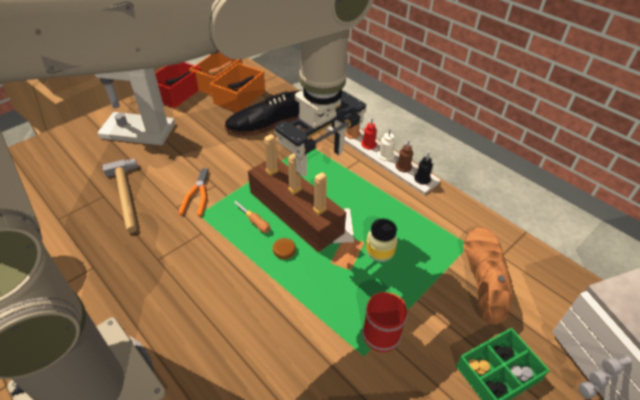

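View pics/wrist0.png

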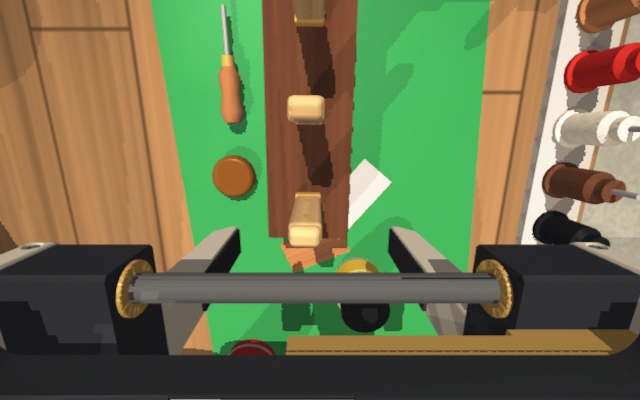

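```bash
cat > h.py <<'E'
from plant import *
import numpy as np,cv2
from scipy.spatial.transform import Rotation as R
def cloud(d,c):
    K=c["K"];v,u=np.mgrid[0:400,0:640]
    P=np.stack([(u-K[0,2])/K[0,0]*d,-(v-K[1,2])/K[1,1]*d,-d],-1)
    return P@R.from_rotvec(c["orientation"]).as_matrix().T+c["eye"]
def proj(p,c):
    q=(np.asarray(p)-c["eye"])@R.from_rotvec(c["orientation"]).as_matrix()
    K=c["K"];return np.stack([K[0,0]*q[...,0]/-q[...,2]+K[0,2],K[1,1]*-q[...,1]/-q[...,2]+K[1,2]],-1)
E
python3 - <<'E'
from h import *
for n in("scene","side","wrist"):
    d=np.load(n+"0.npy");P=cloud(d,camera_params(n));im=cv2.imread(f"pics/{n}0.png")
    ok=d>0
    print(n,"table z",np.median(P[ok&(abs(P[...,2])<.02)][:,2]))
    m=ok&(P[...,2]>.15)&(P[...,2]<.21)&(P[...,0]>.45)&(P[...,0]<.75)&(P[...,1]<.35)&(P[...,1]>-.35)
    if n=="wrist": m[225:,:]&= False; 
    k,l,st,ce=cv2.connectedComponentsWithStats(m.astype(np.uint8))
    for i in range(1,k):
        if st[i,4]>25:
            Q=P[l==i];t=Q[Q[:,2]>np.percentile(Q[:,2],50)];print(st[i],Q.mean(0).round(4),"ztop",np.percentile(Q[:,2],95).round(4),Q.min(0).round(3),Q.max(0).round(3))
    # block top
    m=ok&(abs(P[...,2]-.08)<.006)&(P[...,0]>.45)&(P[...,0]<.75)&(abs(P[...,1])<.35)&(im[...,1]<90)
    k,l,st,ce=cv2.connectedComponentsWithStats(m.astype(np.uint8))
    i=1+np.argmax(st[1:,4]);print("block",st[i],cv2.minAreaRect(P[l==i][:,:2].astype(np.float32)),P[l==i][:,2].mean())
    # red tin
    hsv=cv2.cvtColor(im,cv2.COLOR_BGR2HSV)
    m=ok&((hsv[...,0]<6)|(hsv[...,0]>174))&(hsv[...,1]>170)&(P[...,2]>.085)&(P[...,2]<.11)&(abs(P[...,1])<.4)&(P[...,0]<.8)
    k,l,st,ce=cv2.connectedComponentsWithStats(m.astype(np.uint8))
    for i in range(1,k):
        if st[i,4]>20:print("tin",st[i],P[l==i].mean(0),P[l==i].min(0),P[l==i].max(0))
def crop(n,x,y,w,h,f):
    im=cv2.imread(f"pics/{n}0.png");cv2.imwrite(f"pics/{n}0c.png",cv2.resize(im[y:y+h,x:x+w],None,fx=f,fy=f,interpolation=cv2.INTER_CUBIC))
crop("scene",190,160,250,130,3);crop("side",220,120,220,240,2.5)
E
```

```text
scene table z 0.0014373412413734021
[381 173  10  18 128] [0.5995 0.167  0.1753] ztop 0.1936 [0.584 0.159 0.15 ] [0.609 0.178 0.197]
[351 177   8  18 127] [0.5992 0.0778 0.1758] ztop 0.1938 [0.58  0.07  0.151] [0.608 0.088 0.197]
[319 182   8  18 125] [ 0.5984 -0.0118  0.176 ] ztop 0.1933 [ 0.581 -0.019  0.15 ] [ 0.608 -0.002  0.195]
block [268 233  21  18 191] ((0.6627445220947266, -0.14870145916938782), (0.053355805575847626, 0.05742298439145088), 82.28116607666016) 0.08315309241287647
tin [204 197  27  18 165] [ 0.48975823 -0.30056298  0.09496503] [ 0.45597307 -0.33535973  0.08511272] [ 0.53686869 -0.26184449  0.10394647]
side table z 0.0005893584045592037
[264 134  13  20 191] [0.591  0.1668 0.1747] ztop 0.1924 [0.579 0.16  0.15 ] [0.608 0.179 0.195]
[288 153   9  20 136] [0.5848 0.0784 0.1744] ztop 0.1921 [0.579 0.069 0.15 ] [0.598 0.091 0.194]
[314 173  13  20 216] [ 0.5877 -0.0123  0.1749] ztop 0.1923 [ 0.577 -0.02   0.15 ] [0.604 0.001 0.194]
block [ 248  159   97   74 2154] ((0.5907115936279297, 0.08104415982961655), (0.27227240800857544, 0.08953830599784851), 89.22991180419922) 0.08014352514894112
tin [368 293  39  35 258] [ 0.5024993  -0.29536531  0.09524298] [ 0.45874167 -0.33533261  0.08508275] [ 0.53592421 -0.25974164  0.10389906]
wrist table z 0.0010799918931428398
[ 286   95   39   28 1012] [0.5937 0.0808 0.1901] ztop 0.1933 [0.58  0.072 0.155] [0.606 0.09  0.195]
[288 209  34  16 460] [5.924e-01 1.000e-04 1.704e-01] ztop 0.1835 [ 0.579 -0.004  0.15 ] [0.605 0.001 0.185]
block [  263     0    94   238 17107] ((0.5936294198036194, 0.06551063060760498), (0.23886431753635406, 0.08891946822404861), 89.21104431152344) 0.08057620375531205
```

View pics/scene0c.png

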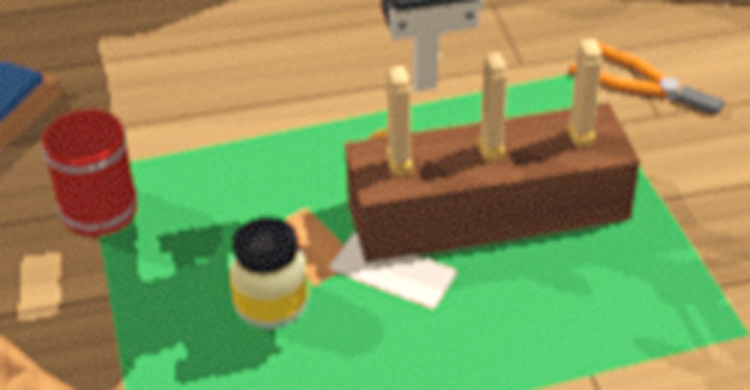

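View pics/side0c.png

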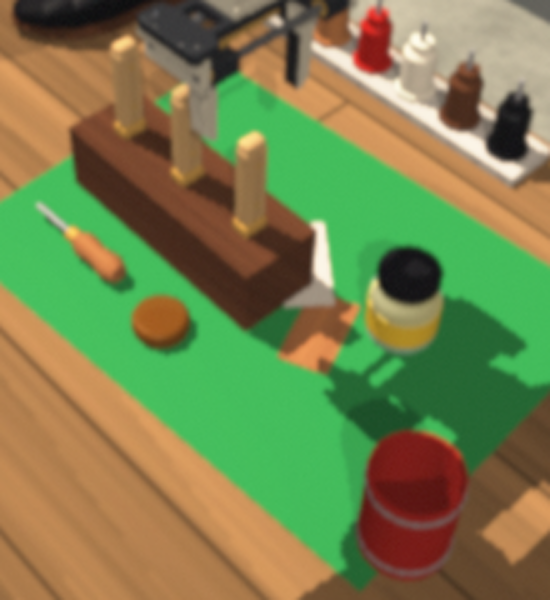

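```bash
python3 - <<'E'
import plant
print([n for n in dir(plant) if n[0]!='_'])
try: print(plant.tips_ahead)
except Exception as e: print(e)
E
```

```text
['IKError', 'camera_params', 'close_job', 'read_camera', 'read_state', 'tips_ahead']
0.011
```

Call:
{"method": "play_rows", "body": {"increments": [[[-0.7,0.95,0,0.013],[-0.7,0.95,0,0.013],[-0.7,0.95,0,0.013]]]}}

```text
t: 0.45
tool_pos: [0.5923, -0.0099, 0.2288]
orientation: [-3.141, 0.022, 0.002]
force: [-0.4, -0.3, 0.2]
opening: 0.093
```

Call:
{"method": "play_rows", "body": {"increments": [[[0,0,2.5,0],[0,0,5,0],[0,0,7,0],[0,0,8.3,0],[0,0,8.3,0]]]}}

```text
t: 0.95
tool_pos: [0.5907, -0.0097, 0.1435]
orientation: [-3.141, 0.022, 0.008]
force: [-0.6, 0.2, -1.5]
opening: 0.0929
```

Call:
{"method": "play_rows", "body": {"increments": [[[0,0,0,0],[0,0,0,0],[0,0,0,0],[0,0,0,0]]], "jaw": 4.0, "squeeze": 5}}

```text
t: 1.35
tool_pos: [0.5913, -0.0098, 0.1445]
orientation: [-3.141, 0.022, 0.006]
force: [-0.4, 0.3, -0.1]
opening: 0.0658
```

```bash
python3 - <<'E'
from h import *
print(read_state()["tool_pos"])
for n in("wrist","side"):
    p,d=read_camera(n);cv2.imwrite(f"pics/{n}1.png",p if n=="wrist" else cv2.resize(p[100:300,200:450],None,fx=3,fy=3,interpolation=2))
E
```

```text
[ 0.59134032 -0.00977961  0.14451459]
```

View pics/wrist1.png

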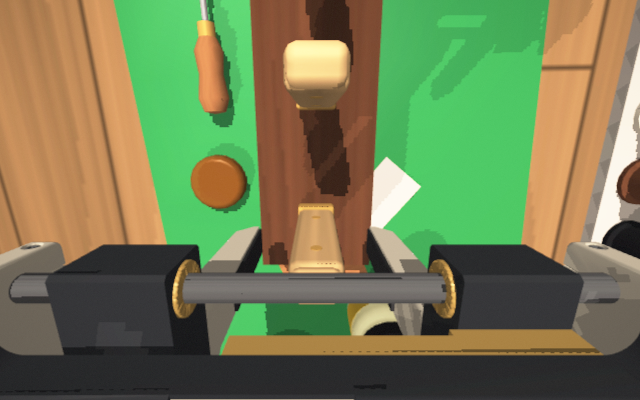

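View pics/side1.png

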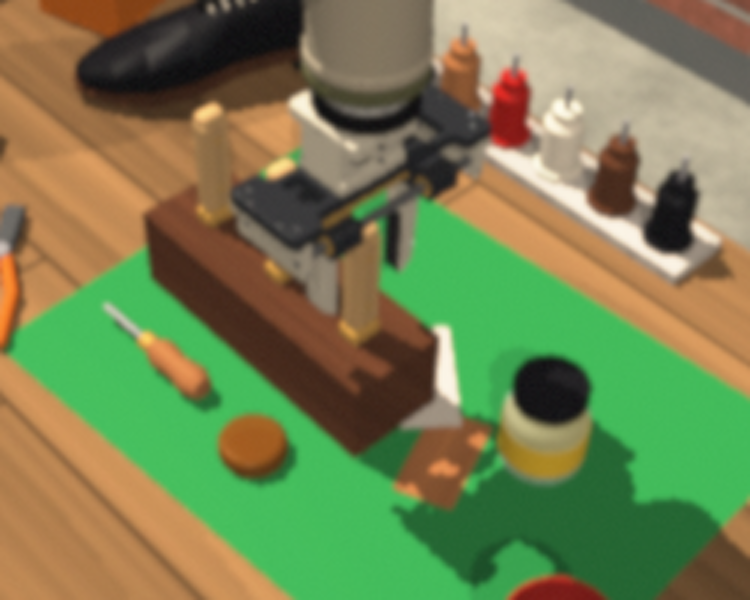

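The wrist view shows handle 1 (about 318,240) between the two fingers; the side view confirms it. I'm closing the jaw to 4 cm.

Call:
{"method": "play_rows", "body": {"increments": [[[0,0,0,0],[0,0,0,0],[0,0,0,0],[0,0,0,0],[0,0,0,0]]]}}

```text
t: 1.95
tool_pos: [0.5911, -0.0098, 0.1441]
orientation: [-3.141, 0.022, 0.007]
force: [-0.0, 0.5, 0.1]
opening: 0.0403
```

```bash
python3 - <<'E'
from h import *
s=read_state();print(s["tool_pos"],s["force"],s["opening"])
p,d=read_camera("wrist");cv2.imwrite("pics/w2.png",cv2.resize(p[180:320,180:460],None,fx=2.8,fy=2.8,interpolation=2))
E
```

```text
[ 0.59105374 -0.00977599  0.144069  ] [-0.02652681  0.50890624  0.09839442] 0.04027874099673676
```

View pics/w2.png

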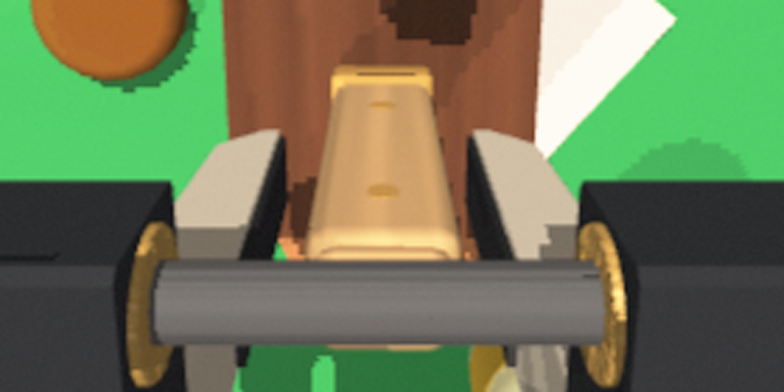

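Call:
{"method": "play_rows", "body": {"increments": [[[0.2,0,0,0],[0.4,0,0,0],[0.4,0,0,0]]]}}

```text
t: 2.3
tool_pos: [0.5954, -0.0099, 0.1441]
orientation: [-3.141, 0.022, 0.007]
force: [-1.2, 0.1, 0.9]
opening: 0.0398
```

Call:
{"method": "play_rows", "body": {"increments": [[[0.1,0,0,0],[0.1,0,0,0]]]}}

```text
t: 2.5
tool_pos: [0.5965, -0.0099, 0.144]
orientation: [-3.141, 0.022, 0.007]
force: [0.0, 0.4, -1.3]
opening: 0.04
```

Call:
{"method": "play_rows", "body": {"increments": [[[0.07,0,0,0],[0.07,0,0,0]]]}}

```text
t: 2.7
tool_pos: [0.5972, -0.0099, 0.144]
orientation: [-3.141, 0.022, 0.007]
force: [0.2, 0.4, -0.6]
opening: 0.0399
```

Call:
{"method": "play_rows", "body": {"increments": [[[0.07,0,0,0],[0.07,0,0,0]]]}}

```text
t: 2.9
tool_pos: [0.598, -0.0099, 0.144]
orientation: [-3.141, 0.022, 0.007]
force: [0.2, -0.0, 0.1]
opening: 0.0399
```

Call:
{"method": "play_rows", "body": {"increments": [[[0.06,0,0,0],[0.06,0,0,0]]]}}

```text
t: 3.1
tool_pos: [0.5986, -0.0099, 0.144]
orientation: [-3.141, 0.022, 0.007]
force: [-0.4, 0.5, 0.2]
opening: 0.0397
```

Call:
{"method": "play_rows", "body": {"increments": [[[0.05,0,0,0],[0.05,0,0,0]]]}}

```text
t: 3.3
tool_pos: [0.5992, -0.0099, 0.1441]
orientation: [-3.141, 0.022, 0.006]
force: [-0.9, -0.1, 1.2]
opening: 0.0398
```

Call:
{"method": "play_rows", "body": {"increments": [[[0.05,0,0,0],[0.05,0,0,0]]]}}

```text
t: 3.5
tool_pos: [0.5997, -0.0099, 0.1441]
orientation: [-3.141, 0.022, 0.007]
force: [-0.1, 0.7, 0.9]
opening: 0.0397
```

Call:
{"method": "play_rows", "body": {"increments": [[[0.05,0,0,0],[0.05,0,0,0]]]}}

```text
t: 3.7
tool_pos: [0.6001, -0.0099, 0.144]
orientation: [-3.141, 0.022, 0.007]
force: [-0.4, -0.3, 0.7]
opening: 0.0403
```

Call:
{"method": "play_rows", "body": {"increments": [[[0.05,0,0,0],[0.05,0,0,0],[0.05,0,0,0]]]}}

```text
t: 4.0
tool_pos: [0.6007, -0.0099, 0.144]
orientation: [-3.141, 0.022, 0.007]
force: [-0.8, 0.2, -0.5]
opening: 0.0401
```

Call:
{"method": "play_rows", "body": {"increments": [[[0.05,0,0,0],[0.05,0,0,0],[0.05,0,0,0]]]}}

```text
t: 4.3
tool_pos: [0.6012, -0.01, 0.144]
orientation: [-3.141, 0.022, 0.007]
force: [-1.0, 0.5, 1.1]
opening: 0.04
```

```bash
python3 - <<'E'
from h import *
s=read_state();print(s["tool_pos"],s["force"],s["opening"],s["wrist_torque"])
p,d=read_camera("wrist");cv2.imwrite("pics/w3.png",cv2.resize(p[180:320,180:460],None,fx=2.8,fy=2.8,interpolation=2))
E
```

```text
[ 0.6011914  -0.0099506   0.14403065] [-0.9863496   0.47352202  1.1299028 ] 0.0400216826545843 [ 9.98009516e-03  1.36434825e-01 -2.12394827e-05]
```

View pics/w3.png

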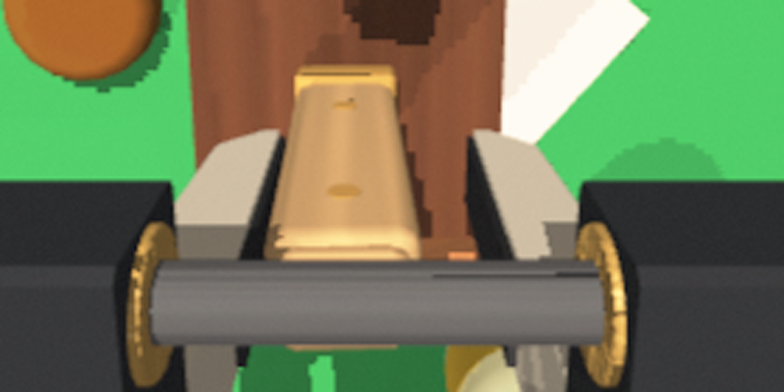

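Call:
{"method": "play_rows", "body": {"increments": [[[0.05,0,0,0],[0.05,0,0,0],[0.05,0,0,0]]]}}

```text
t: 4.65
tool_pos: [0.6017, -0.0099, 0.144]
orientation: [-3.141, 0.022, 0.007]
force: [-0.8, 0.2, -0.3]
opening: 0.04
```

Call:
{"method": "play_rows", "body": {"increments": [[[0.05,0,0,0],[0.05,0,0,0],[0.05,0,0,0]]]}}

```text
t: 4.95
tool_pos: [0.6023, -0.01, 0.1441]
orientation: [-3.141, 0.022, 0.007]
force: [-0.8, -0.7, 0.4]
opening: 0.0402
```

Call:
{"method": "play_rows", "body": {"increments": [[[0.05,0,0,0],[0.05,0,0,0],[0.05,0,0,0]]]}}

```text
t: 5.25
tool_pos: [0.6028, -0.01, 0.144]
orientation: [-3.141, 0.022, 0.007]
force: [-0.6, 0.1, 1.3]
opening: 0.0398
```

Call:
{"method": "play_rows", "body": {"increments": [[[0.05,0,0,0],[0.05,0,0,0],[0.05,0,0,0]]]}}

```text
t: 5.55
tool_pos: [0.6033, -0.01, 0.1441]
orientation: [-3.141, 0.022, 0.006]
force: [-0.4, 1.0, 1.3]
opening: 0.0399
```

```bash
python3 - <<'E'
from h import *
s=read_state();print(s["tool_pos"],s["force"],s["opening"],s["wrist_torque"])
p,d=read_camera("wrist");cv2.imwrite("pics/w4.png",cv2.resize(p[180:320,180:460],None,fx=2.8,fy=2.8,interpolation=2))
E
```

```text
[ 0.60333817 -0.0099641   0.14407279] [-0.43525817  0.98511989  1.25249404] 0.039902373021128826 [ 0.03876906  0.14544877 -0.02517058]
```

View pics/w4.png

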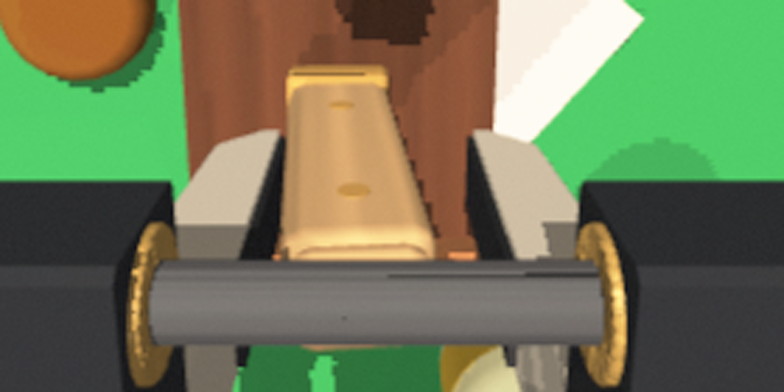

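The handle in slot 1 now leans visibly (bolster centred at about 338, top at about 360), with under 1 N of force, so it is loose. I'll push on to its stop.

Call:
{"method": "play_rows", "body": {"increments": [[[0.1,0,0,0],[0.2,0,0,0],[0.2,0,0,0]]]}}

```text
t: 5.9
tool_pos: [0.6055, -0.01, 0.1441]
orientation: [-3.141, 0.022, 0.006]
force: [-0.5, -0.1, 0.8]
opening: 0.0404
```

Call:
{"method": "play_rows", "body": {"increments": [[[0.1,0,0,0],[0.15,0,0,0],[0.15,0,0,0]]]}}

```text
t: 6.2
tool_pos: [0.6071, -0.01, 0.1441]
orientation: [-3.141, 0.022, 0.006]
force: [0.5, 0.4, 1.2]
opening: 0.0404
```

Call:
{"method": "play_rows", "body": {"increments": [[[0.07,0,0,0],[0.07,0,0,0],[0.07,0,0,0]]]}}

```text
t: 6.5
tool_pos: [0.6076, -0.01, 0.1441]
orientation: [-3.141, 0.022, 0.007]
force: [-2.4, -0.5, 1.3]
opening: 0.04
```

Call:
{"method": "play_rows", "body": {"increments": [[[0.05,0,0,0],[0.05,0,0,0],[0.05,0,0,0]]]}}

```text
t: 6.8
tool_pos: [0.6079, -0.01, 0.1441]
orientation: [-3.141, 0.022, 0.007]
force: [-4.5, -0.3, 2.6]
opening: 0.04
```

Call:
{"method": "play_rows", "body": {"increments": [[[0.05,0,0,0],[0.05,0,0,0],[0.05,0,0,0]]]}}

```text
t: 7.1
tool_pos: [0.6081, -0.01, 0.144]
orientation: [-3.141, 0.022, 0.009]
force: [-6.3, -0.4, 3.6]
opening: 0.04
```

```bash
python3 - <<'E'
from h import *
s=read_state();print(s["tool_pos"],s["force"],s["opening"],s["wrist_torque"])
p,d=read_camera("wrist");cv2.imwrite("pics/w5.png",cv2.resize(p[180:320,180:460],None,fx=2.8,fy=2.8,interpolation=2))
E
```

```text
[ 0.60805593 -0.01004299  0.14402744] [-6.29938617 -0.43991297  3.61120603] 0.039985395603551674 [-0.00695784  1.12633727 -0.05563933]
```

View pics/w5.png

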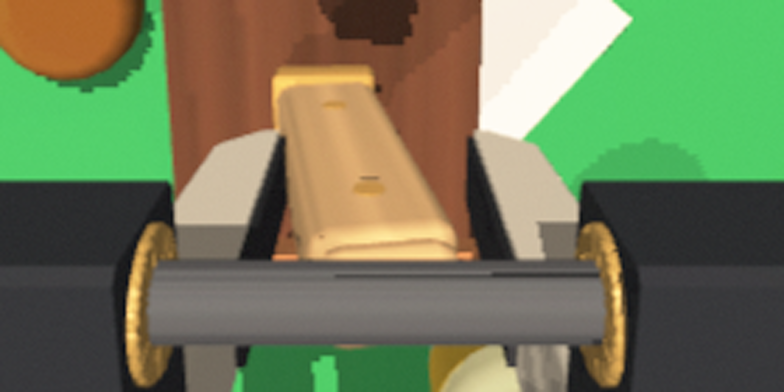

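Call:
{"method": "play_rows", "body": {"increments": [[[-0.5,0,0,0],[-1.0,0,0,0],[-1.4,0,0,0],[-1.4,0,0,0]]]}}

```text
t: 7.55
tool_pos: [0.5937, -0.0098, 0.1441]
orientation: [-3.141, 0.022, 0.008]
force: [-0.6, 0.3, 0.0]
opening: 0.0401
```

Call:
{"method": "play_rows", "body": {"increments": [[[0,0,0,0],[0,0,0,0],[0,0,0,0],[0,0,0,0],[0,0,0,0]]], "jaw": 2.9, "squeeze": 5}}

```text
t: 8.05
tool_pos: [0.5938, -0.0098, 0.1441]
orientation: [-3.141, 0.022, 0.008]
force: [0.8, 0.3, -0.5]
opening: 0.0291
```

Call:
{"method": "play_rows", "body": {"increments": [[[0,0,0,0],[0,0,0,0],[0,0,0,0],[0,0,0,0],[0,0,0,0]]], "jaw": 2.0, "squeeze": 20}}

```text
t: 8.55
tool_pos: [0.5935, -0.0098, 0.144]
orientation: [-3.141, 0.022, 0.009]
force: [-3.4, 0.9, 2.7]
opening: 0.0261
```

```bash
python3 - <<'E'
from h import *
s=read_state();print(s["tool_pos"],s["force"],s["opening"],s["wrist_torque"])
p,d=read_camera("wrist");cv2.imwrite("pics/w6.png",cv2.resize(p[180:320,180:460],None,fx=2.8,fy=2.8,interpolation=2))
E
```

```text
[ 0.59349499 -0.00977694  0.14404891] [-3.43659842  0.85721618  2.7135525 ] 0.02606869155941595 [0.0712269  0.70945762 0.01710341]
```

View pics/w6.png

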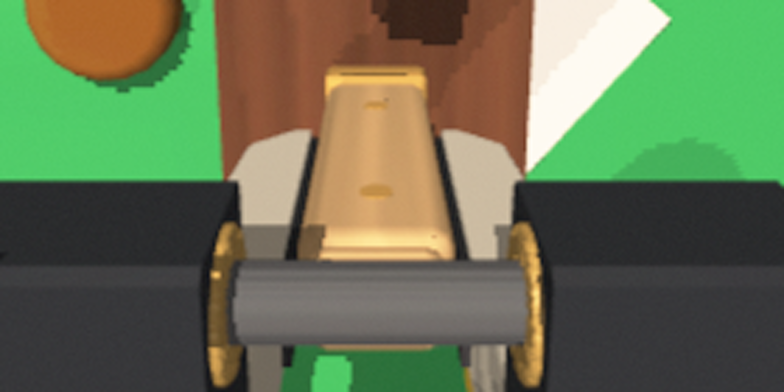

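The handle is held straight (opening 26.1 mm). I'll ease off the side load and draw it.

Call:
{"method": "play_rows", "body": {"increments": [[[-0.06,0,0,0],[-0.06,0,0,0],[-0.06,0,-0.5,0],[-0.06,0,-1.0,0]]]}}

```text
t: 9.0
tool_pos: [0.5929, -0.0097, 0.1541]
orientation: [-3.141, 0.022, 0.01]
force: [-0.3, 0.2, -1.3]
opening: 0.0261
```

Call:
{"method": "play_rows", "body": {"increments": [[[0,0,-1,0],[0,0,-2,0],[0,0,-3,0],[0,0,-4,0],[0,0,-4,0]]]}}

```text
t: 9.5
tool_pos: [0.5943, -0.0099, 0.1966]
orientation: [-3.141, 0.022, 0.004]
force: [-0.4, 0.2, -1.6]
opening: 0.0263
```

Call:
{"method": "play_rows", "body": {"increments": [[[0,0,-1.5,0],[0,0,-3,0],[0,0,-4.5,0],[0,0,-6.3,0],[0,0,-6.3,0]]]}}

```text
t: 10.0
tool_pos: [0.5962, -0.0101, 0.2641]
orientation: [3.141, -0.022, 0.005]
force: [0.5, 0.3, -0.9]
opening: 0.0261
```

```bash
python3 - <<'E'
from h import *
s=read_state();print(s["tool_pos"],s["orientation"],s["force"],s["opening"],s["wrist_torque"])
for n in("wrist","side","scene"):
    p,d=read_camera(n);cv2.imwrite(f"pics/{n}7.png",p);np.save(n+"7.npy",d)
p=cv2.imread("pics/side7.png");cv2.imwrite("pics/side7c.png",cv2.resize(p[80:360,220:450],None,fx=2.1,fy=2.1,interpolation=2))
p=cv2.imread("pics/scene7.png");cv2.imwrite("pics/scene7c.png",cv2.resize(p[90:290,190:440],None,fx=3,fy=3,interpolation=2))
E
```

```text
[ 0.59620696 -0.0100974   0.26408595] [ 3.14115775 -0.0216969   0.00536441] [ 0.5464958   0.27361131 -0.94529558] 0.026055985041442437 [ 0.00887978 -0.03956564 -0.02675051]
```

View pics/side7c.png

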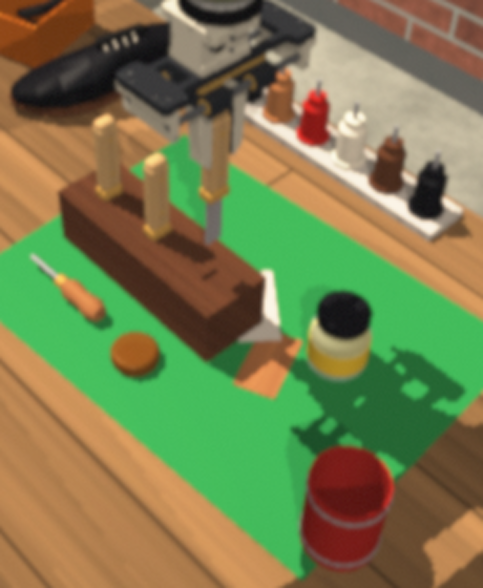

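View pics/scene7c.png

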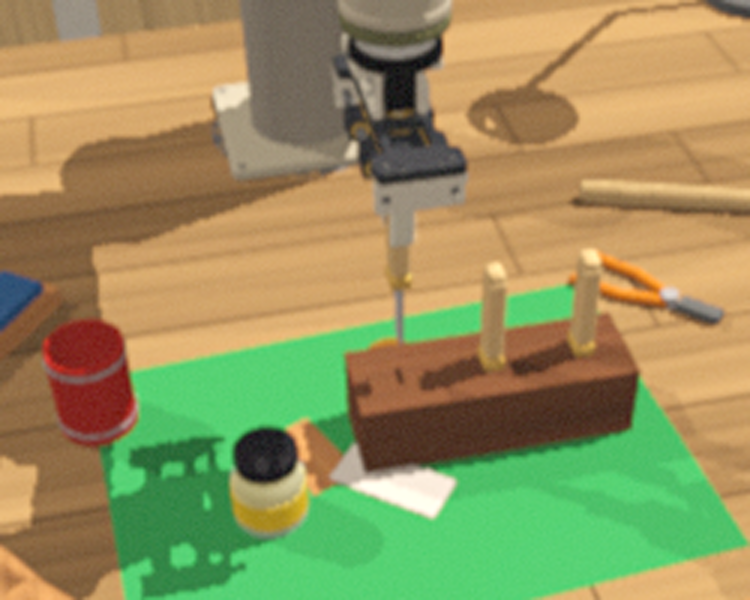

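View pics/wrist7.png

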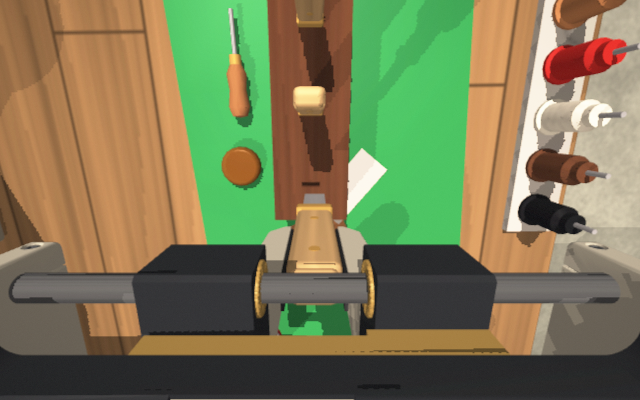

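```bash
python3 - <<'E'
from h import *
from scipy.optimize import least_squares
for n in("scene","side"):
    for k in("0","7"):
        d=np.load(n+k+".npy");im=cv2.imread(f"pics/{n}{k}.png");P=cloud(d,camera_params(n))
        hsv=cv2.cvtColor(im,cv2.COLOR_BGR2HSV)
        m=(d>0)&(hsv[...,1]>120)&(abs(P[...,0]-.496)<.06)&(abs(P[...,1]+.298)<.06)
        Q=P[m&(P[...,2]>.095)&(P[...,2]<.106)]
        r=least_squares(lambda p:np.hypot(Q[:,0]-p[0],Q[:,1]-p[1])-.0375,[.496,-.298],loss="soft_l1",f_scale=.002)
        print(n,k,len(Q),r.x,np.abs(r.fun).mean(),Q.min(0),Q.max(0))
E
```

```text
scene 0 136 [ 0.49787701 -0.29805806] 0.001286697858434711 [ 0.45554797 -0.33629959  0.09503511] [ 0.53686869 -0.25978879  0.10521502]
scene 7 132 [ 0.49799586 -0.29828094] 0.0012949778264125787 [ 0.45656414 -0.33570971  0.09502858] [ 0.5375359  -0.2597266   0.10490665]
side 0 262 [ 0.49776012 -0.296671  ] 0.0009818014419067094 [ 0.45874167 -0.33554817  0.09507053] [ 0.53789401 -0.25776607  0.10389906]
side 7 259 [ 0.49781716 -0.29663452] 0.000936412019378326 [ 0.45919113 -0.33551811  0.095077  ] [ 0.53794151 -0.25835478  0.10314205]
```

Call:
{"method": "play_rows", "body": {"increments": [[[-0.5,1.5,-0.5,0],[-1.4,4.5,-1,0],[-2.5,7.5,-1,0],[-3.5,11,-1,0],[-4.7,14.4,-1,0]]]}}

```text
t: 10.65
tool_pos: [0.5441, -0.1551, 0.2688]
orientation: [-3.141, 0.021, 0.007]
force: [0.4, 0.1, -0.2]
opening: 0.0259
```

Call:
{"method": "play_rows", "body": {"increments": [[[-1,3,0,0],[-2,6.5,0,0],[-3,10,0,0],[-4.2,13,0,0],[-4.7,14.4,0,0]]]}}

```text
t: 11.15
tool_pos: [0.4929, -0.3013, 0.2681]
orientation: [-3.141, 0.026, 0.01]
force: [0.1, -0.2, -1.9]
opening: 0.0261
```

Call:
{"method": "play_rows", "body": {"increments": [[[0,0,0,0],[0,0,0,0]]]}}

```text
t: 11.35
tool_pos: [0.4925, -0.3011, 0.2676]
orientation: [-3.14, 0.027, 0.011]
force: [-0.2, -0.0, -0.6]
opening: 0.0255
```

Call:
{"method": "play_rows", "body": {"increments": [[[0.55,-0.35,0,0],[0.55,-0.35,0.5,0],[0.55,-0.35,1,0]]]}}

```text
t: 11.65
tool_pos: [0.4987, -0.2965, 0.2572]
orientation: [-3.14, 0.024, 0.01]
force: [-0.3, -0.1, -1.7]
opening: 0.0258
```

```bash
python3 - <<'E'
from h import *
s=read_state();print(s["tool_pos"],s["orientation"],s["force"],s["opening"])
for n in("side","scene"):
    p,d=read_camera(n);cv2.imwrite(f"pics/{n}8.png",p)
a=cv2.resize(cv2.imread("pics/side8.png")[200:380,300:470],(380,402),interpolation=2)
b=cv2.resize(cv2.imread("pics/scene8.png")[120:260,150:282],(380,402),interpolation=2)
cv2.imwrite("pics/pair8.png",np.hstack([a,b]))
E
```

```text
[ 0.4987084  -0.29652601  0.25721047] [-3.14014127  0.02420293  0.01045455] [-0.3424377  -0.10132433 -1.71634779] 0.02584439161684422
```

View pics/pair8.png

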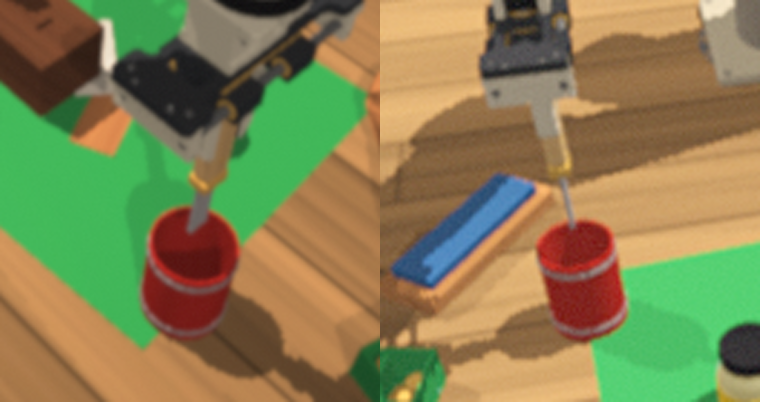

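The tip sits above the centre of the tin mouth in both views, so I'm lowering.

Call:
{"method": "play_rows", "body": {"increments": [[[0,0,1.5,0],[0,0,3,0],[0,0,4.5,0],[0,0,6,0],[0,0,6,0]]]}}

```text
t: 12.25
tool_pos: [0.4957, -0.2954, 0.1922]
orientation: [-3.136, 0.026, 0.021]
force: [-0.8, -0.3, -1.4]
opening: 0.0258
```

Call:
{"method": "play_rows", "body": {"increments": [[[0,0,1.5,0],[0,0,3,0],[0,0,4.5,0],[0,0,5.3,0],[0,0,5.3,0]]]}}

```text
t: 12.75
tool_pos: [0.494, -0.2944, 0.1371]
orientation: [-3.134, 0.026, 0.025]
force: [-0.7, 0.1, -0.4]
opening: 0.0256
```

Call:
{"method": "play_rows", "body": {"increments": [[[0,0,0.3,0],[0,0,0.3,0]]]}}

```text
t: 12.95
tool_pos: [0.4941, -0.2946, 0.1343]
orientation: [-3.134, 0.026, 0.024]
force: [-0.0, -0.1, -0.5]
opening: 0.0259
```

Call:
{"method": "play_rows", "body": {"increments": [[[0,0,0.2,0],[0,0,0.2,0]]]}}

```text
t: 13.15
tool_pos: [0.495, -0.2949, 0.1339]
orientation: [-3.135, 0.025, 0.021]
force: [-0.1, 1.6, 3.6]
opening: 0.0257
```

The blade is on the floor (z force +3.6 N at TCP z 0.134, as expected), so I'm releasing.

Call:
{"method": "play_rows", "body": {"increments": [[[0,0,0,0],[0,0,0,0],[0,0,0,0]]], "jaw": 3.6, "squeeze": 10}}

```text
t: 13.45
tool_pos: [0.4951, -0.295, 0.1341]
orientation: [-3.136, 0.026, 0.02]
force: [0.7, -0.5, -0.1]
opening: 0.0356
```

Call:
{"method": "play_rows", "body": {"increments": [[[0,0,0,0],[0,0,0,0],[0,0,0,0],[0,0,0,0],[0,0,0,0]]], "jaw": 9.3}}

```text
t: 13.95
tool_pos: [0.4951, -0.295, 0.134]
orientation: [-3.135, 0.025, 0.02]
force: [0.5, 0.1, -0.6]
opening: 0.0713
```

Call:
{"method": "play_rows", "body": {"increments": [[[0,0,0,0],[0,0,0,0],[0,0,0,0],[0,0,0,0],[0,0,0,0]]]}}

```text
t: 14.45
tool_pos: [0.4951, -0.295, 0.134]
orientation: [-3.135, 0.025, 0.02]
force: [0.0, 0.6, -0.3]
opening: 0.0929
```

```bash
python3 - <<'E'
from h import *
s=read_state();print(s["tool_pos"],s["orientation"],s["force"],s["opening"])
for n in("side","scene","wrist"):
    p,d=read_camera(n);cv2.imwrite(f"pics/{n}9.png",p)
a=cv2.resize(cv2.imread("pics/side9.png")[200:380,300:470],(380,402),interpolation=2)
b=cv2.resize(cv2.imread("pics/scene9.png")[120:260,150:282],(380,402),interpolation=2)
cv2.imwrite("pics/pair9.png",np.hstack([a,b]))
E
```

```text
[ 0.4950915  -0.29498521  0.134029  ] [-3.13546885  0.02548811  0.02021461] [ 0.02626586  0.62399649 -0.33247378] 0.09290965456766746
```

View pics/pair9.png

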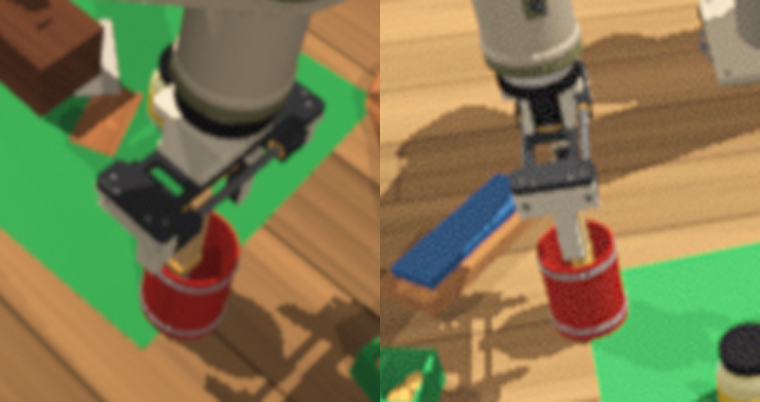

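View pics/wrist9.png

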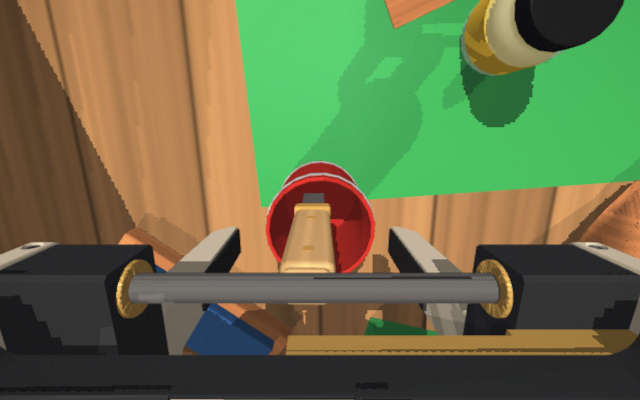

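The knife stands in the tin between the open fingers and clear of both (handle at about 307,240). I'm rising straight up.

Call:
{"method": "play_rows", "body": {"increments": [[[0,0,-1,0],[0,0,-3,0],[0,0,-5,0],[0,0,-7,0],[0,0,-9,0]]]}}

```text
t: 15.1
tool_pos: [0.4963, -0.2956, 0.2258]
orientation: [-3.136, 0.026, 0.019]
force: [0.0, -0.3, 0.4]
opening: 0.0929
```

Call:
{"method": "play_rows", "body": {"increments": [[[0,0,-2,0],[0,0,-4,0],[0,-1,-6,0],[0,-4,-7,0],[0,-8,-7,0]]]}}

```text
t: 15.6
tool_pos: [0.4991, -0.2167, 0.2993]
orientation: [-3.138, 0.029, 0.014]
force: [1.0, 0.2, 0.5]
opening: 0.093
```

Call:
{"method": "play_rows", "body": {"increments": [[[0,-4,0,0],[0,-8,0,0],[0,-8,0,0],[0,-8,0,0],[0,-8,0,0]]]}}

```text
t: 16.1
tool_pos: [0.5006, -0.1376, 0.2999]
orientation: [-3.139, 0.03, 0.013]
force: [0.7, -0.1, -0.3]
opening: 0.0927
```

```bash
python3 - <<'E'
from h import *
s=read_state();print(s["t"],s["tool_pos"],s["force"])
for n in("side","scene"):
    p,d=read_camera(n);cv2.imwrite(f"pics/{n}10.png",p);P=cloud(d,camera_params(n))
    m=(d>0)&(np.hypot(P[...,0]-.498,P[...,1]+.2975)<.09)&(P[...,2]>.115)&(P[...,2]<.25)
    Q=P[m];print(n,len(Q),Q.mean(0),Q.min(0),Q.max(0))
a=cv2.resize(cv2.imread("pics/side10.png")[200:380,300:470],(380,402),interpolation=2)
b=cv2.resize(cv2.imread("pics/scene10.png")[120:260,150:282],(380,402),interpolation=2)
cv2.imwrite("pics/pair10.png",np.hstack([a,b]))
E
```

```text
16.1 [ 0.50058259 -0.1376103   0.29991079] [ 0.70777455 -0.09983973 -0.27472691]
side 375 [ 0.48681329 -0.29485391  0.1561847 ] [ 0.47795005 -0.30123762  0.11509436] [ 0.50368496 -0.28313943  0.18452589]
scene 162 [ 0.50012233 -0.29250257  0.15448969] [ 0.47660388 -0.30264312  0.11508268] [ 0.50777795 -0.28412375  0.18617748]
```

View pics/pair10.png

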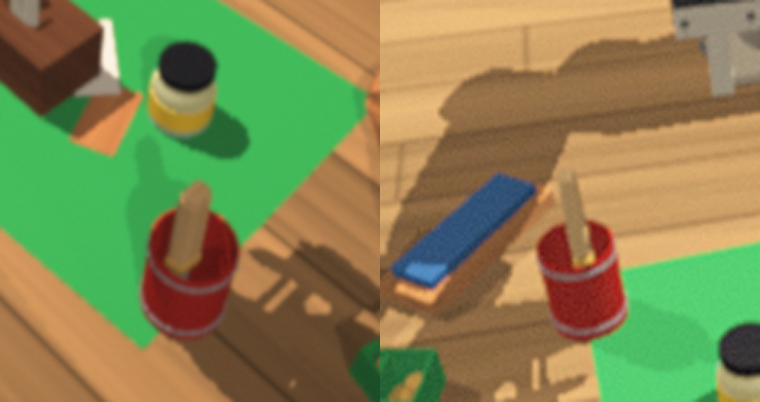

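View pics/scene10.png

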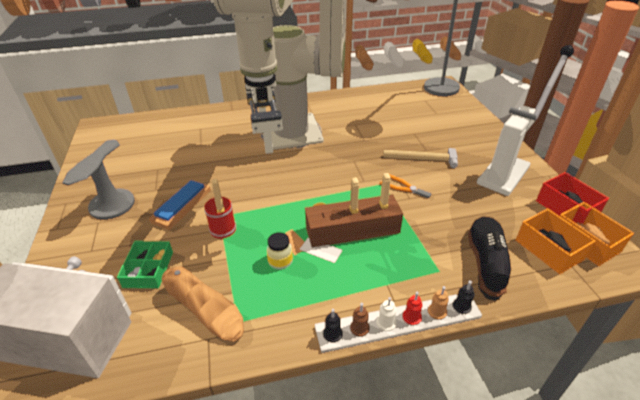

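```bash
python3 -c "
from plant import *
print(close_job())"
```

```text
the job is handed in; nothing more can be done
None
```

The loose knife was in slot 1. It is now blade down on the floor of the red tin, let go, and the job was handed in at about 16 s.

- **Finding it:** I pushed handle 1 sideways with the open jaws around it. It gave about 7 mm at the fingertips with little more than 1 N of force, then came up hard at about 6 N, slightly over the 5 N you asked for. The wrist picture showed it leaning clearly. I never touched handles 2 and 3, since the first one tried was the loose one.
- **Drawing and placing:** I pinched the handle straight at 20 N, drew it upward and lowered it into the tin. The floor pushed back with about 3.6 N at the expected height before I opened the jaws.
- **Last checks:** The knife stands almost upright in the tin with its top at about 184 mm, against the 182 mm expected if it is on the floor. In the last pictures the tin is upright, knives 2 and 3 are in the block, and the gripper is well clear. The jar and pliers look unmoved in them. I did not recheck the wax and awl after the draw, but the arm never went near them.

No check failed. The hand-in gives no verdict.

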